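# Hang the collet rack on its two hooks and bolt it in

### The job

Pick up the wooden collet rack by its black grip and hang it on the bench stand, with the two slots of its steel flange over the two hooks; feel gently for the hooks, because the hook bar may be clamped some way left or right of the middle. Keep hold until the flange rests fully down on both hooks, then let go and slide the brass barrel bolt fully home over the flange's left end, so that the grinder cannot shake the rack off. Do not force the rack against the stand, do not spill the collets, and leave the oil bottle, tin and vial where they are.

Things in the scene. Friction and masses are not known exactly. Their poses are not given: they have to be found in the camera images.
- rack: wooden collet rack, 0.4 to 0.6 kg, standing on the bench: beech block 40 x 196 x 62 mm (x, y, z), four collets loose in its top, black grip on top, on its back a steel flange with two slots. Origin: centre of its underside; x to its back (the flange's side, towards the stand), y to its left, z up. Two ribs at y +-15, z 4 to 34 mm reach back to x = 49 mm; the hung rack leans on them
- rack_grip (a point): place to take the rack: on the black grip, 14 mm thick (rack x) and 36 mm wide (rack y), free from z = 66 to 124 mm of the rack; this point is on its middle line at rack x = 0, y = 0, z = 110 mm. A firm grip keeps the rack from turning in the fingers
- slot_left (a point): centre of the left slot in the flange, at the flange's underside: rack x = 36, y = 62, z = 57 mm. The flange is a flat steel shelf 5 mm thick (z 57 to 62 mm), 200 mm wide (y), from x = 23 to 49 mm; each slot goes through it and is 12 mm long (x) and 10 mm wide (y)
- slot_right (a point): centre of the right slot in the flange (same size), at the flange's underside: rack x = 36, y = -62, z = 57 mm
- tool_stand: fixed bench stand of aluminium profile, 404 mm wide, 126 mm high, sheet back below its beam, two hooks on a dark hook bar in front. Origin on the bench below the beam's front face, midway; x away from the robot, y to its left, z up. Sheet front at x = -5 mm, hook bar front at -4 mm; beam x 0 to 30, z 96 to 126 mm. The hung rack has its axes parallel to these
- hooks_mid (a point): point of the stand at x -20, y 0, z 137.5 mm. The two hooks, 7 mm round steel, 124 mm apart, point up here with flat tips 5 mm across, bevelled to 7 mm, at this x and z. Their bar is clamped with its middle anywhere up to 18 mm left or right of this point, not reported: a flange pressed lightly on the tips and slid along y loses support once the slots' edges have passed the tips, 2.5 mm before the slots' centres
- seat_mid (a point): point of the stand at x -20, y 0, z 115.5 mm: 22 mm below the tips, the height at which the flange's underside rests on the hooks' arms. A fully hung rack has its slots' middle at this x and z (play 2.5 mm each way along x, 1.5 mm along y) and, along y, in the middle of the hooks; let go, it leans forward by about 5 degrees. Rack origin then at about x -56, z 58.5 mm of the stand
- bolt (a joint): barrel bolt at the stand's left end, in m: 0 to 0.004 = drawn back (as found), 0.052 = fully home at its stop, its 6 mm rod over the flange's left end (rod's underside at z 123 mm of the stand, top of the seated flange at 120.5 mm; a raised flange blocks it). Slides to the stand's -y against about 2 N of friction and stays where it is left
- bolt_knob (a point): top centre of the bolt's upright brass knob, 13 mm across, from z = 142 to 170 mm of the stand, on a 6 mm stem; at stand x = -9 mm and y = 183 mm (drawn back) to 131 mm (home). It can be gripped, or pushed along by a fingertip
- rack_collet_1: a split steel collet, 9 to 10 mm across and 26 mm long, standing loose in an 18 mm deep hole of the rack at its left end; origin at the centre of its lower end
- rack_collet_2: a split steel collet, 9 to 10 mm across and 26 mm long, standing loose in an 18 mm deep hole of the rack just left of the grip; origin at the centre of its lower end
- rack_collet_3: a split steel collet, 9 to 10 mm across and 26 mm long, standing loose in an 18 mm deep hole of the rack just right of the grip; origin at the centre of its lower end
- rack_collet_4: a split steel collet, 9 to 10 mm across and 26 mm long, standing loose in an 18 mm deep hole of the rack second from the right end; origin at the centre of its lower end
- oil_bottle: small oil bottle with a needle, 28 mm across, 93 mm high, bystander; origin at its foot
- paste_tin: round tin of polishing paste, 56 mm across, 22 mm high, bystander; origin at its foot
- pin_vial: small clear vial with a cap, 24 mm across, 58 mm high, bystander; origin at its foot

How it is judged (in metres and radians):
On the way, in this order (a step that is already met when the one before it is completed fails the run):
1. the flange is fully down on both hooks, resting on them, while the fingers still hold the rack (y of rack in the frame of tool_stand between -0.0205 and 0.0205 m and angle between the y axis of rack and the y axis of tool_stand, either way round below 0.06 rad and z of slot_left in the frame of tool_stand between 0.111 and 0.119 m and x of slot_left in the frame of tool_stand between -0.025 and -0.015 m and z of slot_right in the frame of tool_stand between 0.111 and 0.119 m and x of slot_right in the frame of tool_stand between -0.025 and -0.015 m and contact force between the fingers and rack above 0.5 N and contact force between rack and tool_stand above 0.3 N), for 0.3 s.
2. the bolt is fully home over the flange's left end (joint above 0.049 m) (value of joint bolt above 0.049 m and y of rack in the frame of tool_stand between -0.0205 and 0.0205 m and angle between the y axis of rack and the y axis of tool_stand, either way round below 0.06 rad and z of slot_left in the frame of tool_stand between 0.111 and 0.119 m and x of slot_left in the frame of tool_stand between -0.025 and -0.015 m and z of slot_right in the frame of tool_stand between 0.111 and 0.119 m and x of slot_right in the frame of tool_stand between -0.025 and -0.015 m), for 0.2 s.
At the end, for the whole second after the job is handed in: the rack hangs free and at rest on both hooks: each slot centre within 5 mm of the hooks' plane, the flange at each slot 111 to 119 mm above the bench, parallel to the stand within 0.06 rad; the bolt is in beyond 49 of its 52 mm; collets in the rack, bystanders where they were (all of step 2 and linear speed of rack below 0.02 m/s and contact force between the fingers and rack below 0.1 N); the robot touches nothing.
It fails at once if the rack is forced against the stand with more than 30 N (contact force between rack and tool_stand above 30 N).
It fails at once if a collet comes out of its hole (more than 12 mm up or any way down) (z of any of rack_collet_1, rack_collet_2, rack_collet_3, rack_collet_4 in the frame of rack above 0.056 m or z of any of rack_collet_1, rack_collet_2, rack_collet_3, rack_collet_4 in the frame of rack below 0.03 m).
It fails at once if the rack is tipped by more than 0.4 rad (angle between rack's own z axis and vertical above 0.4 rad).
It fails at once if the oil bottle, tin or vial is moved by more than 20 mm (distance of any of oil_bottle, paste_tin, pin_vial from where it was at the start of the episode above 0.02 m).
It also fails if it takes over 70 s, if anything falls off the work surface, if the arm or the gripper's body presses on something with over 40 N, if the wrist force passes 120 N, or if a joint passes its speed limit or range.

### The arm

A 7-joint arm with a two-finger parallel gripper is mounted at the origin on a cart in front of the work surface, level with it; the furniture and walls round the work are solid. World frame = base frame: x ahead of the robot, y to its left, z up, the work surface at z = 0. Lengths are in m, angles in degrees, forces in N, time in s.
With the tool pointing down it reaches from about 0.425 to 1.025 m from the base axis. Payload 9.4 kg.
Tool frame: the origin (TCP) lies midway between the tips of the shut fingers; the grasp point (between the pads) lies 19 mm behind it; z points along the fingers, y is the line along which they close (so a half turn about z gives the same grasp; the last joint's range is limited). The gripper opens to 85 mm and grips with 20 to 120 N. Pads are 22 mm wide; open, the fingers measure 114 mm over their backs; the gripper's body (76 mm by 85 mm) begins 54 mm behind the grasp point. The pads swing forward as they close: fully open they stand 13 mm farther back than shut.
Start: joints at [64.188, 34.337, -0.143, 91.639, 0.103, 54.024, -4.572], TCP at [0.265, -0.675, 0.231] pointing down, gripper open.
Joint ranges: [-147.43, 147.43], [-19.82, 112.94], [-74.19, 73.91], [6.32, 146.72], [-59.91, 239.91], [6.04, 106.73], [-150.56, 150.56]. Speed limits (degrees/s): [127.2, 127.2, 172.46, 172.46, 180, 180, 180].

### API

Orientations are given as a 3x3 rotation matrix whose columns are the frame's x, y, z axes.
In Python, from rig import env gives the robot as it stands.
- The arm moves only by the tool arm_command, never from a script. Its argument "steps" is a list of rows, each a list of 7 numbers: the shift along the tool's x, y, z in m, then the turn, a rotation vector about the tool's x, y, z in degrees, then the finger opening in m, from 0 to 0.0854. In form: [[x, y, z, ax, ay, az, jaw], ...]. A call has 1 to 8 rows; each row shifts and turns the commanded pose from where the row before left it, along the tool's axes as they then stand; what a row does not reach is not made up. A row lasts 1/10 s, in which the tool goes at most 50 mm and 8.59 degrees, less where a joint would pass 70% of its speed; a pose out of reach is approached as far as the arm can. A call is refused whole if a number of a shift passes 0.05 or a number of a turn 8.59, either way. A call with a gripper value outside its range is refused whole. The fingers move at their own pace and stop on an object; "newtons" is the grip in N (left out, the last holds). Time passes only in rows, so rows that do not move let the fingers close. It gives the time, the measured TCP pose, the force, the opening and the grip force at its end, in the units of the state.
- env.read_state(): the state, without advancing time (a new reading comes with each control period).
- env.read_camera(name): name is "side" or "top" or "wrist"; returns a dict with "pixels" (480x640x3 uint8, blue, green, red), "fov_y" (degrees; the focal length in pixels is half the picture's height over the tangent of half this angle, whatever the lens; pixels are square), "cx", "cy" (the principal point, pixels), "T" (4x4, takes a point from camera to world coordinates). Camera axes: x right, y down, z forward; pixel columns grow to the right and rows downward; lengths in m; the calibration is good to about 2 mm. The wrist camera is an equidistant fisheye: a pixel r from the principal point sees the ray r / f radians off the axis. A picture is of the moment at which its call begins. There is no depth.
- env.finish_job(): hands the job in; it is judged then, once.
The state is a dict: "clock": time; "joints": joint angles; "qvel": joint speeds; "effort": joint torques, N m; "tcp_pos": TCP position; "ee_rot": TCP orientation; "contact_force": force on the tool from outside, world axes, zero at the start; "ft_torque": the same for the moment, N m; "grip_width": finger opening in m; "grip_force": force on a finger pad.
Only numpy, scipy, OpenCV 4.12 (cv2) and the standard library are available. Lean on these libraries where they do the work, as an engineer would, in place of code of your own. Each camera call takes 0.05 s, during which the arm holds its last target. There are 200 camera calls.

## Working session

There is one attempt and no reset: what is moved stays moved. The work goes in short steps, Python scripts to look and compute and a tool call to move; the robot and the scene stay as the last step left them, time stands still between calls to the robot, and variables do not carry over. Pictures are saved under pics/ and viewed, at most 10 in all, crops included, and the job is handed in when it is done.

Besides the shell and the picture viewer there is one more tool, called after "Call:" in YAML: its name, and indented under it one key for each argument. arm_command: Moves the arm, as the interface text tells. Its arguments: {"type":"object","properties":{"steps":{"type":"array","items":{"type":"array","items":{"type":"number"}}},"newtons":{"type":"number"}},"required":["steps"]}

```bash
mkdir -p pics; cat > h.py <<'E'
import numpy as np, cv2
from rig import env
def cam(n,save=None):
    c=env.read_camera(n); c['f']=240/np.tan(np.radians(c['fov_y']/2)); c['T']=np.array(c['T'])
    if save: cv2.imwrite('pics/'+save,c['pixels'])
    return c
def ray(c,u,v,fish=False):
    x,y=u-c['cx'],v-c['cy']
    if fish:
        r=np.hypot(x,y); t=r/c['f']; d=np.array([x/r*np.sin(t),y/r*np.sin(t),np.cos(t)]) if r>0 else np.array([0,0,1.])
    else: d=np.array([x/c['f'],y/c['f'],1])
    return c['T'][:3,3],c['T'][:3,:3]@d
def onz(c,u,v,z,fish=False):
    o,d=ray(c,u,v,fish); return o+d*(z-o[2])/d[2]
def proj(c,p):
    q=np.linalg.inv(c['T'])@np.append(p,1); return c['cx']+c['f']*q[0]/q[2],c['cy']+c['f']*q[1]/q[2]
def tri(c1,p1,c2,p2):
    o,d=ray(c1,*p1);q,e=ray(c2,*p2)
    s=np.linalg.lstsq(np.c_[d,-e],q-o,rcond=None)[0]
    a,b=o+s[0]*d,q+s[1]*e
    return (a+b)/2,np.linalg.norm(a-b)
E
python3 - <<'E'
from h import *
np.set_printoptions(precision=3,suppress=True)
s=env.read_state();print(s)
for n in('top','side'):
    c=cam(n,n+'0.png');print(n,c['fov_y'],c['cx'],c['cy'],c['T'])
E
```

```text
{'clock': 0.0, 'joints': array([64.19 , 34.387, -0.147, 91.682,  0.103, 54.023, -4.572]), 'qvel': array([-0.002, -0.06 , -0.045, -0.063, -0.099, -0.009, -0.073]), 'effort': array([ -0.   , -77.646,   1.564, -25.801,   0.012,   0.009,  -0.   ]), 'tcp_pos': array([ 0.265, -0.674,  0.23 ]), 'ee_rot': array([[ 0.931,  0.365, -0.001],
       [ 0.365, -0.931,  0.001],
       [-0.   , -0.002, -1.   ]]), 'contact_force': array([ 0.478,  1.044, -0.055]), 'ft_torque': array([ 0.023, -0.021, -0.008]), 'grip_force': 0.0, 'grip_width': 0.08550291340204143}
top 45.02013712552793 322.1150382290875 229.11259626394835 [[ 0.01  -0.99   0.144  0.398]
 [-1.    -0.013 -0.017 -0.067]
 [ 0.019 -0.143 -0.989  1.294]
 [ 0.     0.     0.     1.   ]]
side 49.22082453324478 319.85196257326385 230.71053112687702 [[-0.822 -0.394  0.41   0.167]
 [-0.568  0.547 -0.614  0.503]
 [ 0.018 -0.738 -0.674  0.772]
 [ 0.     0.     0.     1.   ]]
```

View pics/top0.png

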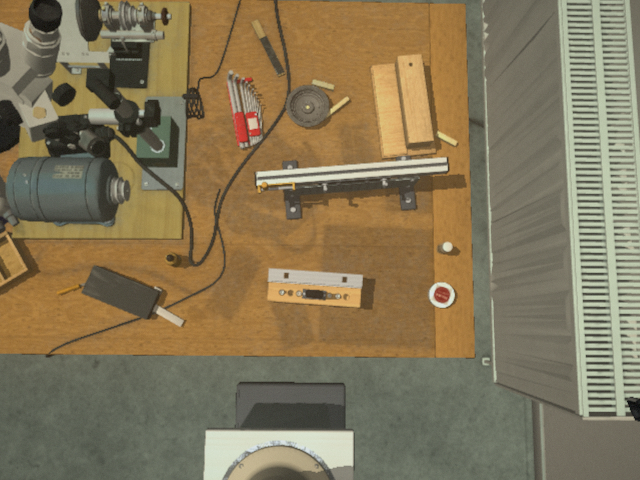

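View pics/side0.png

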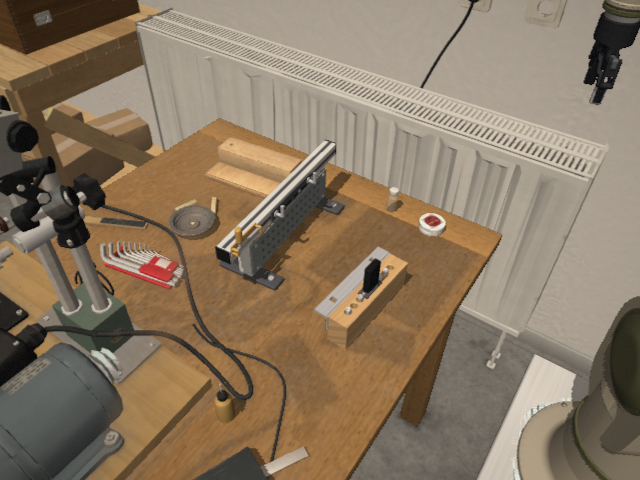

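Top view: the rack is at about (315,288) with its flange facing the stand. The stand runs from (257,180) to (448,163), with the bolt at (263,187). The tin, vial and bottle are well clear. Next I'll enlarge the rack and stand.

```bash
python3 - <<'E'
import cv2,numpy as np
t=cv2.imread('pics/top0.png');s=cv2.imread('pics/side0.png')
r=lambda i,f:cv2.resize(i,None,fx=f,fy=f,interpolation=cv2.INTER_CUBIC)
a=r(t[150:220,250:455],3.9);a=a[:,:800]
b=r(t[260:315,260:370],3.6);c=r(s[235:350,305:415],3.6)
o=np.zeros((600,800,3),np.uint8);o[:a.shape[0],:a.shape[1]]=a;o[280:280+b.shape[0],:b.shape[1]]=b
c=c[:320];o[280:280+c.shape[0],400:400+c.shape[1]]=c
cv2.imwrite('pics/crop1.png',o)
E
```

```text
(no output)
```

View pics/crop1.png

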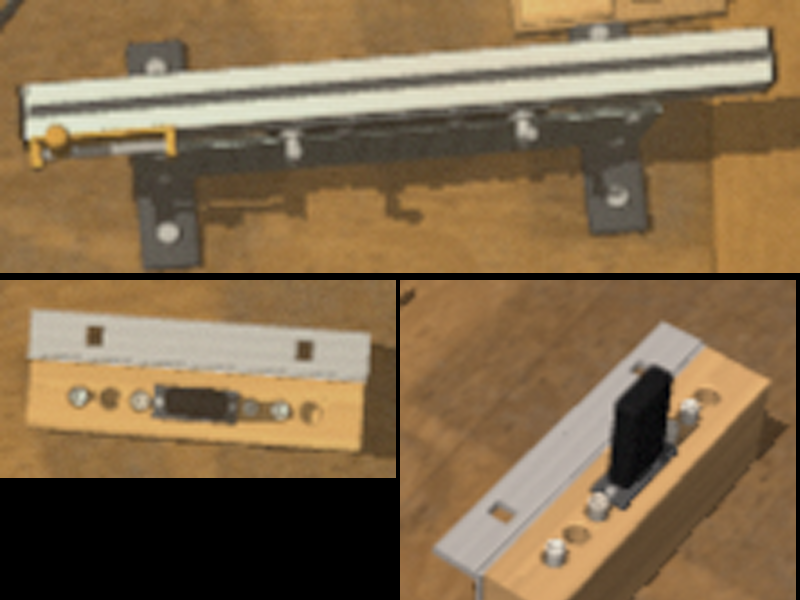

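The crop shows the beam's front edge from (27,138) to (770,83), hook blobs at about (293,150) and (525,128), and slots at (95,335) and (305,350). I'll turn these into positions.

```bash
cat > m.py <<'E'
from h import *
np.set_printoptions(precision=4,suppress=True)
c=cam('top')
A=lambda u,v,z:onz(c,250+u/3.9,150+v/3.9,z)
B=lambda u,v,z:onz(c,260+u/3.6,260+(v-280)/3.6,z)
fl,fr,bl,br=A(27,138,.126),A(772,82,.126),A(24,88,.126),A(770,29,.126)
print('beam',fl,fr,bl,br,np.linalg.norm(fl-fr),np.linalg.norm(fl-bl))
y=(fl-fr+bl-br);y/=np.linalg.norm(y);x=np.array([y[1],-y[0],0])
o=(fl+fr+bl+br)/4-.015*x;o[2]=0
print('stand',o,'yaw',np.degrees(np.arctan2(x[1],x[0])))
for p in[(293,157),(293,138),(527,135),(522,118)]:
    w=A(*p,.1375);print('hook',w,(w-o)@x,(w-o)@y)
k=A(56,136,.170);print('knob',k,(k-o)@x,(k-o)@y)
sl,sr=B(95,335,.062),B(305,350,.062)
print('slots',sl,sr,np.linalg.norm(sl-sr))
ry=(sl-sr)/np.linalg.norm(sl-sr);rx=np.array([ry[1],-ry[0],0])
ro=(sl+sr)/2-.036*rx;print('rack',ro,'yaw',np.degrees(np.arctan2(rx[1],rx[0])))
g=B(196,402,.124);print('grip top',g,'pred px of grip',[proj(c,np.append(ro[:2],.124)),(260+196/3.6,260+122/3.6)])
for n,p in dict(fl=(30,310),bl2=(370,335),fL=(28,427),fR=(360,450)).items():
    w=B(*p,.062);print(n,(w-ro)@rx,(w-ro)@ry)
E
python3 m.py
```

```text
beam [0.657  0.0478 0.126 ] [ 0.6932 -0.3472  0.126 ] [0.684  0.0501 0.126 ] [ 0.7222 -0.3467  0.126 ] 0.3966515132946692 0.027078856252615514
stand [ 0.6742 -0.1504  0.    ] yaw 5.36487369021486
hook [ 0.6464 -0.0923  0.1375] -0.022274073972591305 0.06047895760243514
hook [ 0.6565 -0.0922  0.1375] -0.012168837205795584 0.05962686102535729
hook [ 0.6599 -0.2149  0.1375] -0.02027754327686197 -0.06282664663703093
hook [ 0.669  -0.2123  0.1375] -0.010996445637001567 -0.061106348432057145
knob [0.6485 0.0288 0.17  ] -0.0087715045863303 0.1808382605705128
slots [ 0.4773 -0.0134  0.062 ] [ 0.4698 -0.1374  0.062 ] 0.12416650845176992
rack [ 0.4376 -0.0733  0.062 ] yaw -3.4262022656664595
grip top [ 0.4366 -0.0731  0.124 ] pred px of grip [(np.float64(314.51534149206117), np.float64(293.38937488669313)), (314.44444444444446, 293.8888888888889)]
fl 0.04796448861407767 0.10147269406205382
bl2 0.04756000025240423 -0.09986435588280673
fL -0.02042911075707938 0.09693167654430125
fR -0.02009005404874282 -0.0980445619659721
```

Everything matches the given sizes: slot spacing is 124.2 mm, grip prediction agrees, and the knob is at y 181. The hooks look about 1 mm right of the middle. Next I'll plan the approach.

```bash
cat > plan.py <<'E'
from h import *
from scipy.spatial.transform import Rotation as R
# tool-down pose with yaw psi: x=(cos,sin,0), y=(sin,-cos,0), z=(0,0,-1)
def rot(psi):
    c,s=np.cos(np.radians(psi)),np.sin(np.radians(psi)); return np.array([[c,s,0],[s,-c,0],[0,0,-1.]])
def plan(p,psi,n,jaw,ease=False):
    s=env.read_state(); P0=np.array(s['tcp_pos']);R0=np.array(s['ee_rot'])
    p=np.array(p);rv=R.from_matrix(R0.T@rot(psi)).as_rotvec(degrees=True)
    a=np.linspace(0,1,n+1)
    if ease:a=(1-np.cos(np.pi*a))/2
    for k in range(n):
        Rk=R0@R.from_rotvec(rv*a[k],degrees=True).as_matrix()
        print(np.round(np.r_[Rk.T@(p-P0)*(a[k+1]-a[k]),],4).tolist()+np.round(rv*(a[k+1]-a[k]),2).tolist()+[jaw])
E
python3 -c "
from plan import *
plan([.438,-.0733,.215],86.57,16,.0854)"
```

```text
[0.0238, -0.031, 0.001, -0.0, -0.0, -4.07, 0.0854]
[0.026, -0.0293, 0.001, -0.0, -0.0, -4.07, 0.0854]
[0.028, -0.0273, 0.001, -0.0, -0.0, -4.07, 0.0854]
[0.0298, -0.0253, 0.001, -0.0, -0.0, -4.07, 0.0854]
[0.0316, -0.0231, 0.001, -0.0, -0.0, -4.07, 0.0854]
[0.0331, -0.0208, 0.001, -0.0, -0.0, -4.07, 0.0854]
[0.0345, -0.0184, 0.001, -0.0, -0.0, -4.07, 0.0854]
[0.0357, -0.0159, 0.001, -0.0, -0.0, -4.07, 0.0854]
[0.0368, -0.0133, 0.001, -0.0, -0.0, -4.07, 0.0854]
[0.0376, -0.0107, 0.001, -0.0, -0.0, -4.07, 0.0854]
[0.0383, -0.008, 0.001, -0.0, -0.0, -4.07, 0.0854]
[0.0388, -0.0052, 0.001, -0.0, -0.0, -4.07, 0.0854]
[0.039, -0.0025, 0.001, -0.0, -0.0, -4.07, 0.0854]
[0.0391, 0.0003, 0.001, -0.0, -0.0, -4.07, 0.0854]
[0.039, 0.0031, 0.001, -0.0, -0.0, -4.07, 0.0854]
[0.0387, 0.0058, 0.001, -0.0, -0.0, -4.07, 0.0854]
```

Call:
arm_command:
  steps:
    - [0.024, -0.031, 0.001, 0, 0, -4.07, 0.0854]
    - [0.026, -0.029, 0.001, 0, 0, -4.07, 0.0854]
    - [0.028, -0.027, 0.001, 0, 0, -4.07, 0.0854]
    - [0.03, -0.025, 0.001, 0, 0, -4.07, 0.0854]
    - [0.0315, -0.023, 0.001, 0, 0, -4.07, 0.0854]
    - [0.033, -0.021, 0.001, 0, 0, -4.07, 0.0854]
    - [0.0345, -0.0185, 0.001, 0, 0, -4.07, 0.0854]
    - [0.0357, -0.016, 0.001, 0, 0, -4.07, 0.0854]

```text
clock: 0.95
tcp_pos: [0.352, -0.3733, 0.2232]
ee_rot: [[0.586, 0.81, -0.0], [0.81, -0.586, -0.0], [-0.0, -0.0, -1.0]]
contact_force: [0.8, 0.0, -0.5]
grip_width: 0.085
grip_force: 0.0
```

Call:
arm_command:
  steps:
    - [0.037, -0.013, 0.001, 0, 0, -4.07, 0.0854]
    - [0.0375, -0.011, 0.001, 0, 0, -4.07, 0.0854]
    - [0.038, -0.008, 0.001, 0, 0, -4.07, 0.0854]
    - [0.039, -0.005, 0.001, 0, 0, -4.07, 0.0854]
    - [0.039, -0.0025, 0.001, 0, 0, -4.07, 0.0854]
    - [0.039, 0, 0.001, 0, 0, -4.07, 0.0854]
    - [0.039, 0.003, 0.001, 0, 0, -4.07, 0.0854]
    - [0.0387, 0.006, 0.001, 0, 0, -4.07, 0.0854]

```text
clock: 1.75
tcp_pos: [0.4388, -0.0729, 0.2153]
ee_rot: [[0.058, 0.998, 0.0], [0.998, -0.058, -0.0], [-0.0, 0.0, -1.0]]
contact_force: [0.9, -0.7, 0.7]
grip_width: 0.0853
grip_force: 0.0
```

Call:
arm_command:
  steps:
    - [0, 0, 0, 0, 0, 0, 0.06]
    - [0, 0, 0, 0, 0, 0, 0.05]

```text
clock: 1.95
tcp_pos: [0.4387, -0.0737, 0.2152]
ee_rot: [[0.059, 0.998, -0.0], [0.998, -0.059, 0.0], [0.0, -0.0, -1.0]]
contact_force: [-0.7, 0.7, 0.5]
grip_width: 0.059
grip_force: 0.0
```

```bash
python3 -c "
from plan import *
c=cam('wrist','w1.png');print(c['fov_y'],c['cx'],c['cy'])
plan([.438,-.0733,.215],86.57,1,.05)
plan([.438,-.0733,.091],86.57,4,.05)"
```

```text
65.70646984690485 320.1392654746871 238.59187229140392
[0.0014, -0.0005, 0.0001, -0.04, 0.02, -0.05, 0.05]
[0.0004, -0.0001, 0.031, -0.01, 0.0, -0.01, 0.05]
[0.0004, -0.0001, 0.031, -0.01, 0.0, -0.01, 0.05]
[0.0003, -0.0001, 0.031, -0.01, 0.0, -0.01, 0.05]
[0.0003, -0.0001, 0.031, -0.01, 0.0, -0.01, 0.05]
```

View pics/w1.png

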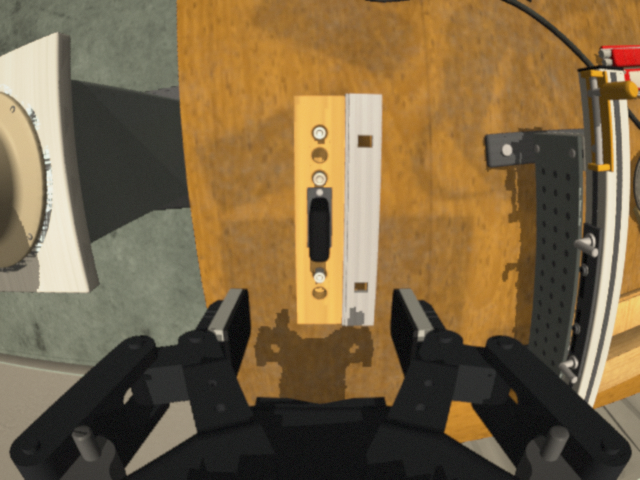

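The wrist view shows the grip at column about 319, centred between the pads, and the rack square to the tool. I'll descend and grip.

Call:
arm_command:
  steps:
    - [0.0005, 0, 0.031, 0, 0, 0, 0.05]
    - [0, 0, 0.031, 0, 0, 0, 0.05]
    - [0, 0, 0.031, 0, 0, 0, 0.05]
    - [0, 0, 0.031, 0, 0, 0, 0.05]
    - [0, 0, 0, 0, 0, 0, 0.03]
    - [0, 0, 0, 0, 0, 0, 0.01]
    - [0, 0, 0, 0, 0, 0, 0.005]
    - [0, 0, 0, 0, 0, 0, 0.005]
  newtons: 80

```text
clock: 2.8
tcp_pos: [0.439, -0.0744, 0.0924]
ee_rot: [[0.061, 0.998, 0.002], [0.998, -0.061, -0.0], [-0.0, 0.002, -1.0]]
contact_force: [0.5, 0.5, -5.9]
grip_width: 0.013
grip_force: 77.9
```

Call:
arm_command:
  steps:
    - [0, 0, 0, 0, 0, 0, 0.005]
    - [0, 0, 0, 0, 0, 0, 0.005]
    - [0, 0, 0, 0, 0, 0, 0.005]
    - [0, 0, 0, 0, 0, 0, 0.005]

```text
clock: 3.2
tcp_pos: [0.4389, -0.0742, 0.0921]
ee_rot: [[0.061, 0.998, 0.001], [0.998, -0.061, -0.001], [-0.001, 0.001, -1.0]]
contact_force: [-2.2, -1.6, 8.5]
grip_width: 0.0128
grip_force: 80.1
```

Gripped, at the expected 13 mm width. I'll lift and plan the approach to 45 mm short of the hooks.

Call:
arm_command:
  steps:
    - [0, 0, -0.004, 0, 0, 0, 0.005]
    - [0, 0, -0.008, 0, 0, 0, 0.005]
    - [0, 0, -0.015, 0, 0, 0, 0.005]
    - [0, 0, -0.02, 0, 0, 0, 0.005]
    - [0, 0, -0.02, 0, 0, 0, 0.005]
    - [0, 0, -0.02, 0, 0, 0, 0.005]
    - [0, 0, -0.015, 0, 0, 0, 0.005]
    - [0, 0, -0.006, 0, 0, 0, 0.005]

```text
clock: 4.0
tcp_pos: [0.4389, -0.0739, 0.2009]
ee_rot: [[0.06, 0.998, 0.002], [0.998, -0.06, -0.0], [-0.0, 0.002, -1.0]]
contact_force: [0.2, -0.7, -5.3]
grip_width: 0.0128
grip_force: 78.3
```

```bash
python3 -c "
from plan import *
print(env.read_state()['tcp_pos'],env.read_state()['contact_force'])
x=np.array([.9956,.0935]);y=np.array([-.0935,.9956]);t=np.array([.6742,-.1504])-.101*x-.001*y;print(t)
plan([*t,.2],95.36,8,.005,True)"
```

```text
[ 0.43889062 -0.07385477  0.20088532] [ 0.23594182 -0.73835094 -5.31445386]
[ 0.5737379 -0.1608391]
[-0.003, 0.0053, 0.0, 0.0, 0.0, -0.34, 0.005]
[-0.0086, 0.0151, 0.0001, 0.01, 0.0, -0.96, 0.005]
[-0.0133, 0.0224, 0.0002, 0.02, 0.0, -1.43, 0.005]
[-0.0163, 0.026, 0.0002, 0.02, 0.0, -1.69, 0.005]
[-0.0171, 0.0255, 0.0002, 0.02, 0.0, -1.69, 0.005]
[-0.0151, 0.0212, 0.0002, 0.02, 0.0, -1.43, 0.005]
[-0.0104, 0.0139, 0.0001, 0.01, 0.0, -0.96, 0.005]
[-0.0037, 0.0048, 0.0, 0.0, 0.0, -0.34, 0.005]
```

Call:
arm_command:
  steps:
    - [-0.003, 0.005, 0, 0, 0, -0.34, 0.005]
    - [-0.0086, 0.015, 0, 0, 0, -0.96, 0.005]
    - [-0.0133, 0.0224, 0, 0, 0, -1.43, 0.005]
    - [-0.0163, 0.026, 0, 0, 0, -1.69, 0.005]
    - [-0.017, 0.0255, 0, 0, 0, -1.69, 0.005]
    - [-0.015, 0.0212, 0, 0, 0, -1.43, 0.005]
    - [-0.0104, 0.014, 0, 0, 0, -0.96, 0.005]
    - [-0.0037, 0.005, 0, 0, 0, -0.34, 0.005]

```text
clock: 4.8
tcp_pos: [0.5744, -0.1619, 0.1976]
ee_rot: [[-0.093, 0.996, -0.001], [0.996, 0.093, 0.0], [0.0, -0.001, -1.0]]
contact_force: [-0.2, 0.3, -5.1]
grip_width: 0.0127
grip_force: 78.5
```

```bash
python3 -c "
from plan import *
np.set_printoptions(precision=4,suppress=True)
s=env.read_state();print(s['tcp_pos'],s['ee_rot'],s['contact_force'])
c=cam('wrist','w2.png');np.savez('w2.npz',T=c['T'],f=c['f'],cx=c['cx'],cy=c['cy'])
im=c['pixels'][40:400,240:600];cv2.imwrite('pics/w2c.png',cv2.resize(im,(600,600),interpolation=cv2.INTER_CUBIC))"
```

```text
[ 0.5744 -0.1619  0.1976] [[-0.0931  0.9957 -0.0011]
 [ 0.9957  0.0931  0.0004]
 [ 0.0005 -0.0011 -1.    ]] [-0.2448  0.2755 -5.0609]
```

View pics/w2c.png

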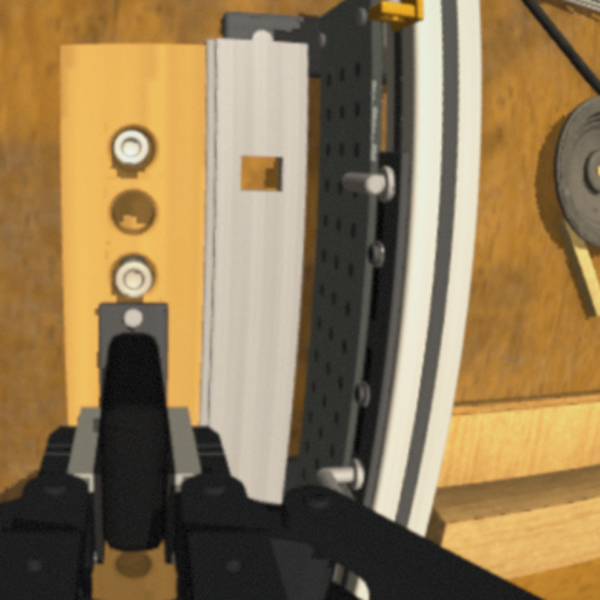

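The left slot is at crop (262,173). The left hook's lit tip is at about (372,183), and the right hook's tip is at about (352,472).

```bash
python3 -c "
from h import *
np.set_printoptions(precision=4,suppress=True)
c=dict(np.load('w2.npz'))
P=lambda u,v,z:onz(c,240+u*.6,40+v*.6,z,True)
o=np.array([.6742,-.1504,0]);x=np.array([.9956,.0935,0]);y=np.array([-.0935,.9956,0])
print('cam',c['T'][:3,3])
for n,p in dict(slot=(262,173,.1675),hl=(373,184,.1375),hbase=(350,183,.115),hr=(352,473,.1375),fl=(306,43,.1675),beamLfront=(415,5,.126)).items():
    w=P(*p);print(n,w,(w-o)@x,(w-o)@y)
t=np.array([.5744,-.1619,0]);print('tcp',(t-o)@x,(t-o)@y)
"
```

```text
cam [ 0.5676 -0.0929  0.3423]
slot [ 0.6038 -0.0927  0.1675] -0.06473345768772733 0.06402204901802136
hl [ 0.6498 -0.0908  0.1375] -0.01874081295032197 0.061606421287676794
hbase [ 0.6493 -0.0916  0.115 ] -0.01929444167973432 0.060832825238264755
hr [ 0.6634 -0.2006  0.1375] -0.015478336712964117 -0.048917485363525054
fl [ 0.6128 -0.0531  0.1675] -0.052085467687539494 0.10257597721592035
beamLfront [ 0.6647 -0.0199  0.126 ] 0.002695957154294491 0.13077509093682518
tcp -0.10043613 -0.002118099999999982
```

Call:
arm_command:
  steps:
    - [-0.0003, 0.004, 0, 0, 0, 0, 0.005]
    - [-0.0005, 0.009, 0, 0, 0, 0, 0.005]
    - [-0.0005, 0.011, 0.002, 0, 0, 0, 0.005]
    - [-0.0005, 0.011, 0.005, 0, 0, 0, 0.005]
    - [-0.0004, 0.007, 0.006, 0, 0, 0, 0.005]
    - [-0.0003, 0.0025, 0.005, 0, 0, 0, 0.005]
    - [0, 0, 0.001, 0, 0, 0, 0.005]
    - [0, 0, 0, 0, 0, 0, 0.005]

```text
clock: 5.65
tcp_pos: [0.6173, -0.1588, 0.1797]
ee_rot: [[-0.094, 0.996, -0.001], [0.996, 0.094, 0.0], [0.0, -0.001, -1.0]]
contact_force: [-0.5, -0.0, -5.4]
grip_width: 0.0125
grip_force: 78.5
```

```bash
python3 -c "
from plan import *
np.set_printoptions(precision=4,suppress=True)
s=env.read_state();print(s['tcp_pos'],s['contact_force'],s['ft_torque'])
c=cam('wrist','w3.png');np.savez('w3.npz',T=c['T'],f=c['f'],cx=c['cx'],cy=c['cy'])
im=c['pixels'][100:340,330:490];im=cv2.resize(im,None,fx=2.5,fy=2.5,interpolation=cv2.INTER_CUBIC)
d=cam('side','s3.png')['pixels'][150:310,200:360];d=cv2.resize(d,(390,600)) if 0 else cv2.resize(d,None,fx=2.5,fy=2.5,interpolation=cv2.INTER_CUBIC)
o=np.zeros((600,800,3),np.uint8);o[:,:400]=im;o[:400,400:]=d
cv2.imwrite('pics/w3c.png',o)"
```

```text
[ 0.6173 -0.1588  0.1797] [-0.5457 -0.0216 -5.3908] [-0.0307  0.0749  0.0103]
```

View pics/w3c.png

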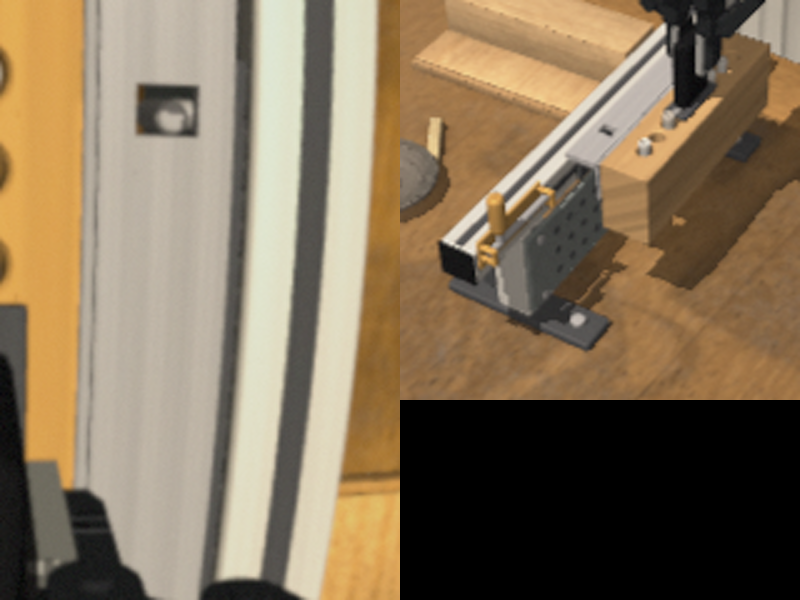

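The left hook's tip shows inside the left slot: the tip is at crop (174,115) and the slot centre at (168,111).

```bash
python3 -c "
from h import *
np.set_printoptions(precision=4,suppress=True)
c=dict(np.load('w3.npz'))
P=lambda u,v,z:onz(c,330+u/2.5,100+v/2.5,z,True)
o=np.array([.6742,-.1504,0]);x=np.array([.9956,.0935,0]);y=np.array([-.0935,.9956,0])
for n,p in dict(slot=(168,111,.1497),tip=(174,115,.1375)).items():
    w=P(*p);print(n,(w-o)@x,(w-o)@y)
"
```

```text
slot -0.02180691047716172 0.06279916501884295
tip -0.01803431651707562 0.0617821101025851
```

Call:
arm_command:
  steps:
    - [-0.0005, 0.0015, 0, 0, 0, 0, 0.005]
    - [-0.0005, 0.0015, 0, 0, 0, 0, 0.005]
    - [0, 0, 0.002, 0, 0, 0, 0.005]
    - [0, 0, 0.002, 0, 0, 0, 0.005]
    - [0, 0, 0.001, 0, 0, 0, 0.005]
    - [0, 0, 0.001, 0, 0, 0, 0.005]
    - [0, 0, 0.0005, 0, 0, 0, 0.005]
    - [0, 0, 0, 0, 0, 0, 0.005]

```text
clock: 6.55
tcp_pos: [0.6209, -0.1595, 0.1736]
ee_rot: [[-0.094, 0.996, -0.0], [0.996, 0.094, -0.0], [0.0, -0.0, -1.0]]
contact_force: [0.0, -0.4, -5.5]
grip_width: 0.013
grip_force: 78.5
```

Call:
arm_command:
  steps:
    - [0, 0, 0.0005, 0, 0, 0, 0.005]
    - [0, 0, 0.0005, 0, 0, 0, 0.005]
    - [0, 0, 0.0005, 0, 0, 0, 0.005]
    - [0, 0, 0.0005, 0, 0, 0, 0.005]
    - [0, 0, 0, 0, 0, 0, 0.005]

```text
clock: 7.05
tcp_pos: [0.6209, -0.1595, 0.1717]
ee_rot: [[-0.094, 0.996, -0.0], [0.996, 0.094, -0.0], [0.0, -0.0, -1.0]]
contact_force: [0.4, 0.0, -6.5]
grip_width: 0.0127
grip_force: 78.5
```

Call:
arm_command:
  steps:
    - [0, 0, 0.0005, 0, 0, 0, 0.005]
    - [0, 0, 0.0005, 0, 0, 0, 0.005]
    - [0, 0, 0.0005, 0, 0, 0, 0.005]
    - [0, 0, 0, 0, 0, 0, 0.005]

```text
clock: 7.45
tcp_pos: [0.6209, -0.1595, 0.1701]
ee_rot: [[-0.094, 0.996, -0.0], [0.996, 0.094, 0.0], [0.0, -0.0, -1.0]]
contact_force: [-0.5, 0.5, -5.8]
grip_width: 0.0127
grip_force: 78.5
```

Call:
arm_command:
  steps:
    - [0, 0, 0.0005, 0, 0, 0, 0.005]
    - [0, 0, 0.0005, 0, 0, 0, 0.005]
    - [0, 0, 0.0005, 0, 0, 0, 0.005]
    - [0, 0, 0, 0, 0, 0, 0.005]

```text
clock: 7.85
tcp_pos: [0.621, -0.1595, 0.1687]
ee_rot: [[-0.094, 0.996, -0.0], [0.996, 0.094, -0.0], [0.0, -0.0, -1.0]]
contact_force: [-0.0, -1.1, -6.3]
grip_width: 0.0131
grip_force: 78.5
```

No contact 4 mm below tip height, so both hooks are in the slots. I'll continue down gently.

Call:
arm_command:
  steps:
    - [0, 0, 0.001, 0, 0, 0, 0.005]
    - [0, 0, 0.001, 0, 0, 0, 0.005]
    - [0, 0, 0.001, 0, 0, 0, 0.005]
    - [0, 0, 0.001, 0, 0, 0, 0.005]

```text
clock: 8.25
tcp_pos: [0.621, -0.1595, 0.1646]
ee_rot: [[-0.094, 0.996, -0.0], [0.996, 0.094, 0.0], [0.0, -0.0, -1.0]]
contact_force: [-0.3, 0.9, -6.4]
grip_width: 0.013
grip_force: 78.5
```

Call:
arm_command:
  steps:
    - [0, 0, 0.001, 0, 0, 0, 0.005]
    - [0, 0, 0.001, 0, 0, 0, 0.005]
    - [0, 0, 0.001, 0, 0, 0, 0.005]
    - [0, 0, 0.001, 0, 0, 0, 0.005]

```text
clock: 8.65
tcp_pos: [0.621, -0.1596, 0.1607]
ee_rot: [[-0.094, 0.996, -0.0], [0.996, 0.094, -0.0], [-0.0, -0.0, -1.0]]
contact_force: [0.5, 0.3, -5.8]
grip_width: 0.013
grip_force: 78.5
```

```bash
python3 -c "
from plan import *
np.set_printoptions(precision=4,suppress=True)
s=env.read_state();print(s['tcp_pos'],s['contact_force'],s['ft_torque'])"
```

```text
[ 0.621  -0.1596  0.1607] [ 0.4661  0.3223 -5.7863] [-0.0062 -0.0251 -0.0484]
```

Call:
arm_command:
  steps:
    - [0, 0, 0.001, 0, 0, 0, 0.005]
    - [0, 0, 0.001, 0, 0, 0, 0.005]
    - [0, 0, 0.001, 0, 0, 0, 0.005]
    - [0, 0, 0.001, 0, 0, 0, 0.005]
    - [0, 0, 0.001, 0, 0, 0, 0.005]
    - [0, 0, 0.001, 0, 0, 0, 0.005]
    - [0, 0, 0.0005, 0, 0, 0, 0.005]
    - [0, 0, 0.0005, 0, 0, 0, 0.005]

```text
clock: 9.45
tcp_pos: [0.621, -0.1595, 0.1537]
ee_rot: [[-0.094, 0.996, -0.0], [0.996, 0.094, -0.0], [-0.0, -0.0, -1.0]]
contact_force: [0.3, 1.6, -5.7]
grip_width: 0.013
grip_force: 78.5
```

Call:
arm_command:
  steps:
    - [0, 0, 0.0005, 0, 0, 0, 0.005]
    - [0, 0, 0.0005, 0, 0, 0, 0.005]
    - [0, 0, 0.0005, 0, 0, 0, 0.005]

```text
clock: 9.75
tcp_pos: [0.621, -0.1596, 0.1522]
ee_rot: [[-0.094, 0.996, 0.0], [0.996, 0.094, -0.0], [-0.0, 0.0, -1.0]]
contact_force: [0.7, 0.6, -4.7]
grip_width: 0.0128
grip_force: 78.5
```

Call:
arm_command:
  steps:
    - [0, 0, 0.0005, 0, 0, 0, 0.005]
    - [0, 0, 0.0005, 0, 0, 0, 0.005]

```text
clock: 9.95
tcp_pos: [0.621, -0.1596, 0.1512]
ee_rot: [[-0.094, 0.996, -0.0], [0.996, 0.094, 0.0], [0.0, -0.0, -1.0]]
contact_force: [-0.3, 0.1, -5.7]
grip_width: 0.013
grip_force: 78.5
```

Call:
arm_command:
  steps:
    - [0, 0, 0.0004, 0, 0, 0, 0.005]
    - [0, 0, 0.0004, 0, 0, 0, 0.005]

```text
clock: 10.15
tcp_pos: [0.621, -0.1596, 0.1507]
ee_rot: [[-0.094, 0.996, 0.0], [0.996, 0.094, -0.0], [-0.0, 0.0, -1.0]]
contact_force: [-1.9, 0.6, -0.8]
grip_width: 0.0127
grip_force: 79.4
```

Call:
arm_command:
  steps:
    - [0, 0, 0.0004, 0, 0, 0, 0.005]
    - [0, 0, 0, 0, 0, 0, 0.005]

```text
clock: 10.35
tcp_pos: [0.621, -0.1595, 0.1505]
ee_rot: [[-0.094, 0.996, 0.0], [0.996, 0.094, -0.0], [-0.0, 0.0, -1.0]]
contact_force: [-2.9, -0.0, 1.3]
grip_width: 0.013
grip_force: 79.8
```

Contact came at exactly the seat height, with about 7 N on the hooks. I'll hold, then ease the grip and open slowly.

Call:
arm_command:
  steps:
    - [0, 0, 0.0002, 0, 0, 0, 0.005]
    - [0, 0, 0, 0, 0, 0, 0.005]
    - [0, 0, 0, 0, 0, 0, 0.005]
    - [0, 0, 0, 0, 0, 0, 0.005]
    - [0, 0, 0, 0, 0, 0, 0.005]
    - [0, 0, 0, 0, 0, 0, 0.005]
    - [0, 0, 0, 0, 0, 0, 0.005]
    - [0, 0, 0, 0, 0, 0, 0.005]

```text
clock: 11.15
tcp_pos: [0.621, -0.1596, 0.1504]
ee_rot: [[-0.094, 0.996, 0.0], [0.996, 0.094, -0.0], [-0.0, 0.0, -1.0]]
contact_force: [-4.4, 0.7, 5.2]
grip_width: 0.0128
grip_force: 80.3
```

```bash
python3 -c "
from plan import *
np.set_printoptions(precision=4,suppress=True)
s=env.read_state();print(s['tcp_pos'],s['contact_force'],s['ft_torque'])
c=cam('wrist');d=cam('side');e=cam('top')
f=lambda i,k,a,b:cv2.resize(i['pixels'][b[0]:b[1],a[0]:a[1]],None,fx=k,fy=k,interpolation=cv2.INTER_CUBIC)
o=np.zeros((600,800,3),np.uint8);o[:,:400]=f(c,2.5,(330,490),(100,340));o[:400,400:]=f(d,2.5,(200,360),(150,310));o[400:,400:]=f(e,2,(250,450),(150,250))
cv2.imwrite('pics/w4c.png',o)"
```

```text
[ 0.621  -0.1596  0.1504] [-4.3905  0.6823  5.2236] [ 0.0721  0.7495 -0.0616]
```

View pics/w4c.png

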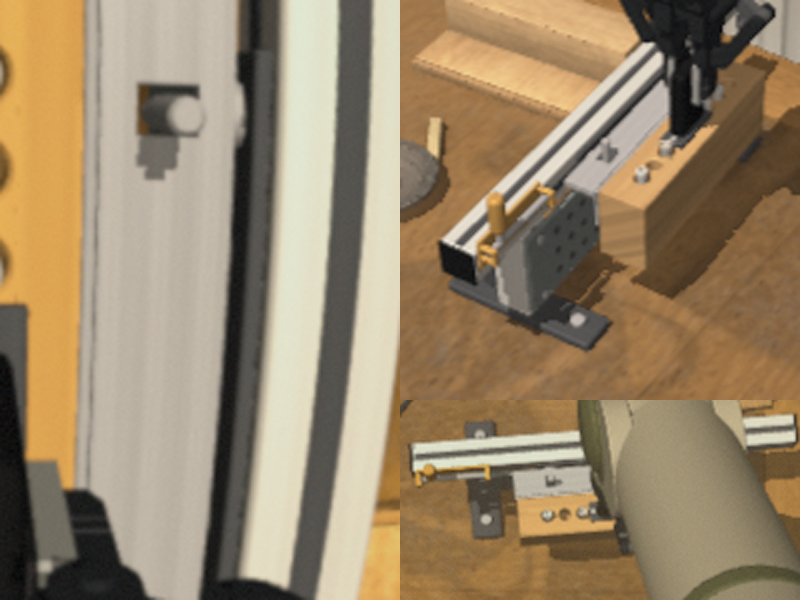

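The left hook stands up through the slot at (185,115) and the flange is down. Releasing gently.

Call:
arm_command:
  steps:
    - [0, 0, 0, 0, 0, 0, 0.005]
    - [0, 0, 0, 0, 0, 0, 0.005]
    - [0, 0, 0, 0, 0, 0, 0.012]
    - [0, 0, 0, 0, 0, 0, 0.013]
    - [0, 0, 0, 0, 0, 0, 0.014]
    - [0, 0, 0, 0, 0, 0, 0.015]
    - [0, 0, 0, 0, 0, 0, 0.017]
    - [0, 0, 0, 0, 0, 0, 0.019]
  newtons: 20

```text
clock: 12.1
tcp_pos: [0.6211, -0.1596, 0.1496]
ee_rot: [[-0.094, 0.996, -0.0], [0.996, 0.094, 0.0], [0.0, -0.0, -1.0]]
contact_force: [-1.9, -0.7, -1.7]
grip_width: 0.0192
grip_force: 1.1
```

Call:
arm_command:
  steps:
    - [0, 0, 0, 0, 0, 0, 0.022]
    - [0, 0, 0, 0, 0, 0, 0.025]
    - [0, 0, 0, 0, 0, 0, 0.03]
    - [0, 0, 0, 0, 0, 0, 0.036]
    - [0, 0, 0, 0, 0, 0, 0.044]
    - [0, 0, 0, 0, 0, 0, 0.05]
    - [0, 0, 0, 0, 0, 0, 0.05]
    - [0, 0, 0, 0, 0, 0, 0.05]

```text
clock: 12.9
tcp_pos: [0.621, -0.1595, 0.1499]
ee_rot: [[-0.094, 0.996, -0.0], [0.996, 0.094, 0.0], [0.0, -0.0, -1.0]]
contact_force: [-0.6, -0.7, 1.3]
grip_width: 0.05
grip_force: 0.0
```

Call:
arm_command:
  steps:
    - [0, 0, -0.005, 0, 0, 0, 0.05]
    - [0, 0, -0.015, 0, 0, 0, 0.05]
    - [0, 0, -0.03, 0, 0, 0, 0.05]
    - [0, 0, -0.03, 0, 0, 0, 0.05]
    - [0, 0, -0.015, 0, 0, 0, 0.02]
    - [0.02, 0.005, 0, 0, 0, 0, 0]
    - [0.04, 0.01, 0, 0, 0, 0, 0]
    - [0.04, 0.01, 0, 0, 0, 0, 0]

```text
clock: 13.7
tcp_pos: [0.6365, -0.0575, 0.2454]
ee_rot: [[-0.091, 0.996, 0.001], [0.996, 0.091, -0.0], [-0.0, 0.001, -1.0]]
contact_force: [0.3, -0.1, -0.5]
grip_width: -0.0
grip_force: 0.0
```

Call:
arm_command:
  steps:
    - [0.04, 0.01, 0, 0, 0, 0, 0]
    - [0.04, 0.01, 0, 0, 0, 0, 0]
    - [0.026, 0, 0, 0, 0, 0, 0]
    - [0.01, 0, 0, 0, 0, 0, 0]
    - [0, 0, 0, 0, 0, 0, 0]

```text
clock: 14.2
tcp_pos: [0.6452, 0.061, 0.2451]
ee_rot: [[-0.096, 0.995, -0.0], [0.995, 0.096, 0.0], [0.0, -0.0, -1.0]]
contact_force: [0.4, 0.1, 0.5]
grip_width: 0.0003
grip_force: 0.0
```

```bash
python3 -c "
from plan import *
np.set_printoptions(precision=4,suppress=True)
s=env.read_state();print(s['tcp_pos'],s['contact_force'],s['grip_width'])
d=cam('side');e=cam('top');w=cam('wrist')
f=lambda i,k,a,b:cv2.resize(i['pixels'][b[0]:b[1],a[0]:a[1]],None,fx=k,fy=k,interpolation=cv2.INTER_CUBIC)
o=np.zeros((600,800,3),np.uint8);o[:400,:400]=f(d,2,(180,380),(130,330));o[:300,400:]=f(w,.625,(0,640),(0,480));
o[400:600]=f(e,4,(250,450),(150,200));cv2.imwrite('pics/k1.png',o)"
```

```text
[0.6452 0.061  0.2451] [0.4262 0.0767 0.4508] 0.0003471626435979661
```

View pics/k1.png

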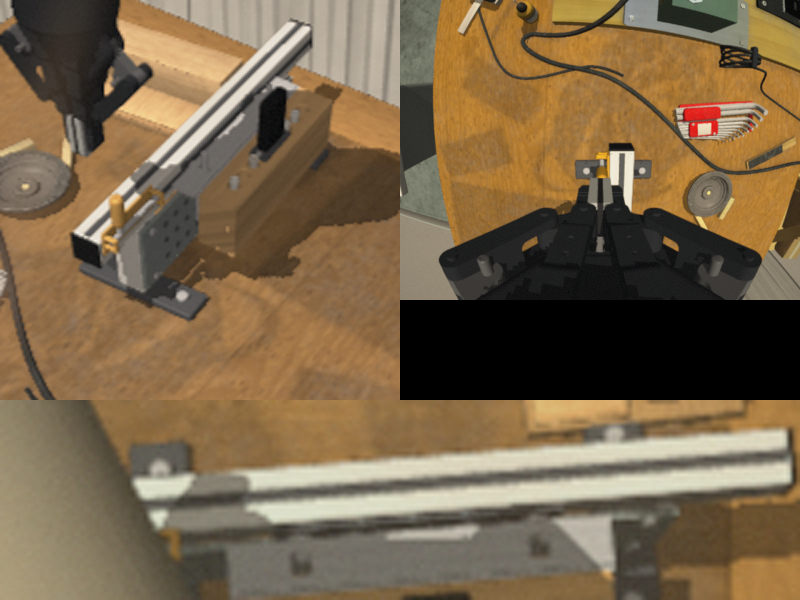

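```bash
python3 -c "
from plan import *
np.set_printoptions(precision=4,suppress=True)
w=cam('wrist');im=w['pixels'][200:360,240:400].copy();cv2.imwrite('pics/k2.png',cv2.resize(im,(600,600),interpolation=cv2.INTER_CUBIC))
print(w['T'])
q=np.linalg.inv(w['T'])@np.append(env.read_state()['tcp_pos'],1);r=np.hypot(q[0],q[1]);k=w['f']*np.arctan2(r,q[2])/r;print('tcp px',w['cx']+k*q[0],w['cy']+k*q[1])
h=cv2.cvtColor(im,cv2.COLOR_BGR2HSV);m=cv2.inRange(h,(15,150,120),(28,255,255));print(onz(w,323,269,.17,True))
"
```

```text
[[ 0.9958  0.0881  0.024   0.6389]
 [ 0.0913 -0.9573 -0.2741  0.1266]
 [-0.0012  0.2752 -0.9614  0.3893]
 [ 0.      0.      0.      1.    ]]
tcp px 321.62991376079947 301.7690771639733
[0.648  0.0444 0.17  ]
```

View pics/k2.png

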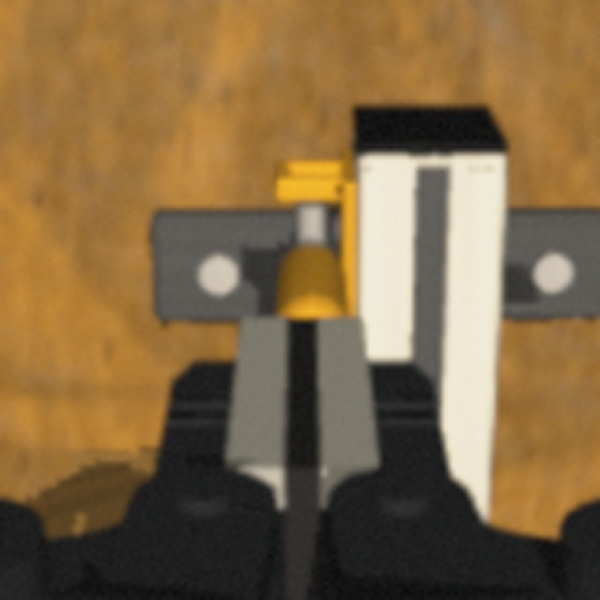

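The knob, at crop x of about 310, lines up with the shut fingers at about 305. The fingers stand beyond it on the left, so I'll descend beside it.

Call:
arm_command:
  steps:
    - [0, 0.001, 0.02, 0, 0, 0, 0]
    - [0, 0, 0.03, 0, 0, 0, 0]
    - [0, 0, 0.025, 0, 0, 0, 0]
    - [0, 0, 0.012, 0, 0, 0, 0]
    - [0, 0, 0.004, 0, 0, 0, 0]
    - [0, 0, 0, 0, 0, 0, 0]

```text
clock: 15.0
tcp_pos: [0.6468, 0.0592, 0.154]
ee_rot: [[-0.093, 0.996, -0.0], [0.996, 0.093, -0.0], [-0.0, -0.0, -1.0]]
contact_force: [0.4, 0.3, 0.7]
grip_width: 0.0001
grip_force: 0.0
```

Call:
arm_command:
  steps:
    - [-0.005, 0, 0, 0, 0, 0, 0]
    - [-0.005, 0, 0, 0, 0, 0, 0]
    - [-0.005, 0, 0, 0, 0, 0, 0]
    - [-0.005, 0, 0, 0, 0, 0, 0]

```text
clock: 15.4
tcp_pos: [0.649, 0.04, 0.1547]
ee_rot: [[-0.094, 0.996, 0.002], [0.996, 0.094, 0.001], [0.001, 0.002, -1.0]]
contact_force: [0.2, 2.2, 2.3]
grip_width: -0.0001
grip_force: 1.2
```

Call:
arm_command:
  steps:
    - [-0.005, 0, 0, 0, 0, 0, 0]
    - [-0.005, 0, 0, 0, 0, 0, 0]
    - [-0.005, 0, 0, 0, 0, 0, 0]
    - [-0.005, 0, 0, 0, 0, 0, 0]

```text
clock: 15.8
tcp_pos: [0.6505, 0.0197, 0.1539]
ee_rot: [[-0.094, 0.996, 0.0], [0.996, 0.094, 0.0], [0.0, 0.0, -1.0]]
contact_force: [0.3, 2.6, 1.8]
grip_width: 0.0001
grip_force: 1.2
```

Call:
arm_command:
  steps:
    - [-0.004, 0, 0, 0, 0, 0, 0]
    - [-0.004, 0, 0, 0, 0, 0, 0]
    - [-0.004, 0, 0, 0, 0, 0, 0]
    - [-0.004, 0, 0, 0, 0, 0, 0]
    - [-0.002, 0, 0, 0, 0, 0, 0]

```text
clock: 16.3
tcp_pos: [0.652, 0.0015, 0.1538]
ee_rot: [[-0.093, 0.996, -0.0], [0.996, 0.093, -0.0], [-0.0, -0.0, -1.0]]
contact_force: [0.8, 1.8, 2.2]
grip_width: -0.0001
grip_force: 1.1
```

Call:
arm_command:
  steps:
    - [-0.002, 0, 0, 0, 0, 0, 0]
    - [-0.002, 0, 0, 0, 0, 0, 0]

```text
clock: 16.5
tcp_pos: [0.6523, -0.0005, 0.1539]
ee_rot: [[-0.095, 0.996, -0.0], [0.996, 0.095, 0.002], [0.002, 0.0, -1.0]]
contact_force: [0.7, 9.8, 1.3]
grip_width: 0.0004
grip_force: 4.5
```

Call:
arm_command:
  steps:
    - [-0.001, 0, 0, 0, 0, 0, 0]
    - [-0.001, 0, 0, 0, 0, 0, 0]

```text
clock: 16.7
tcp_pos: [0.6523, -0.0007, 0.1539]
ee_rot: [[-0.096, 0.995, -0.0], [0.995, 0.096, 0.004], [0.004, 0.0, -1.0]]
contact_force: [0.1, 11.4, 0.8]
grip_width: 0.0001
grip_force: 5.9
```

The force rose at about the expected stop. I'll back off, lift and check where the knob is.

Call:
arm_command:
  steps:
    - [0.006, 0, 0, 0, 0, 0, 0]
    - [0.008, 0, 0, 0, 0, 0, 0]
    - [0, 0, -0.02, 0, 0, 0, 0]
    - [0, 0, -0.04, 0, 0, 0, 0]
    - [0.02, -0.02, -0.04, 0, 0, 0, 0]
    - [0.03, -0.04, -0.03, 0, 0, 0, 0]
    - [0, -0.05, 0, 0, 0, 0, 0]
    - [0, -0.05, 0, 0, 0, 0, 0]

```text
clock: 17.5
tcp_pos: [0.4916, 0.0416, 0.28]
ee_rot: [[-0.095, 0.995, 0.001], [0.995, 0.095, -0.001], [-0.001, 0.001, -1.0]]
contact_force: [-0.0, -0.4, -0.1]
grip_width: 0.0
grip_force: 0.0
```

Call:
arm_command:
  steps:
    - [0.04, -0.03, 0, 0, 0, 0, 0]
    - [0.04, -0.02, 0, 0, 0, 0, 0]
    - [0.04, 0, 0, 0, 0, 0, 0]
    - [0.04, 0, 0, 0, 0, 0, 0]
    - [0, 0, 0, 0, 0, 0, 0]

```text
clock: 18.0
tcp_pos: [0.4276, 0.2007, 0.2801]
ee_rot: [[-0.1, 0.995, 0.001], [0.995, 0.1, 0.002], [0.002, 0.001, -1.0]]
contact_force: [0.1, -0.8, -0.2]
grip_width: 0.0002
grip_force: 0.0
```

```bash
python3 -c "
from plan import *
np.set_printoptions(precision=4,suppress=True)
s=env.read_state();print(s['clock'],s['tcp_pos'],s['contact_force'])
e=cam('top','t5.png');d=cam('side','s5.png')
f=lambda i,k,a,b:cv2.resize(i['pixels'][b[0]:b[1],a[0]:a[1]],None,fx=k,fy=k,interpolation=cv2.INTER_CUBIC)
o=np.zeros((600,800,3),np.uint8);o[:280]=f(e,4,(250,450),(150,220));o[280:600,:480]=f(d,4,(210,330),(190,270));cv2.imwrite('pics/k3.png',o)
"
```

```text
18.0 [0.4276 0.2007 0.2801] [ 0.1427 -0.7938 -0.2089]
```

View pics/k3.png

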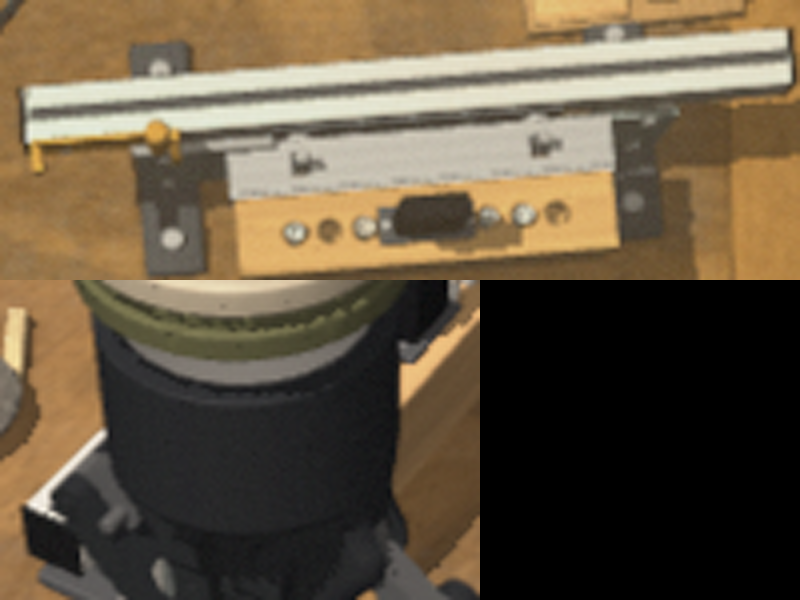

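The bolt rod now lies over the flange's left end, with its tip at about (280,143). Both hooks stand through the slots and all four collets are in place. I'll compute the knob travel.

```bash
python3 -c "
from h import *
np.set_printoptions(precision=4,suppress=True)
c=cam('top');o=np.array([.6742,-.1504,0]);x=np.array([.9956,.0935,0]);y=np.array([-.0935,.9956,0])
def knob(im):
    h=cv2.cvtColor(im,cv2.COLOR_BGR2HSV);m=cv2.inRange(h,(12,140,110),(30,255,255))[176:196,256:304]
    k=cv2.morphologyEx(m,cv2.MORPH_OPEN,np.ones((4,4),np.uint8));v,u=np.nonzero(k);return (u.mean()+256,v.mean()+176,len(u)) if len(u) else None
for n in('top0','t5'):print(n,knob(cv2.imread('pics/%s.png'%n)))
a=onz(c,250+56/3.9,150+136/3.9,.17);b=onz(c,250+157/4,150+136/4,.17)
print((a-o)@y,(b-o)@y,np.linalg.norm(a-b))
for u,v in((302,160),(543,146)):
    w=onz(c,250+u/4,150+v/4,.1205);print('slot',(w-o)@x,(w-o)@y)
"
```

```text
top0 (np.float64(264.5), np.float64(186.5), 16)
t5 (np.float64(271.3076923076923), np.float64(187.73076923076923), 52)
0.18082804657968346 0.13163601183973458 0.04923924966601422
slot -0.01821474717614 0.05894950141338662
slot -0.020743995522077698 -0.06624825126425225
```

Knob travel was 49–50 mm to y ≈ 131.6 mm (home is 131), and it ended on a hard stop. The flange is seated and the robot is clear, so I'm handing in.

```bash
python3 -c "
from rig import env
print(env.finish_job())"
```

```text
the job is handed in; nothing more can be done
None
```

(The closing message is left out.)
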